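Rebuild the two pipe-joint samples

TASK

Put the two pipe-joint samples on the exhibition stand back together. Over the thick pipe stub slip the square flange, then the round collar, then the larger cap; over the thin pipe stub slip the hexagonal nut, then the smaller cap, every piece lying flat and fully down on the one below, caps with the closed end up. Leave the cup, the pale block and the pressure gauge where they stand.

Things in the scene. Friction and masses are not known exactly. Their poses are not given: they have to be found in the camera images.
- wide_stub: Fixed pipe-joint sample with the thicker pipe: round dark foot plate 100 mm across and 12 mm thick, with an upright grey pipe stub 30 mm in diameter at its centre; the stub's top is 56 mm above the table and its last 10 mm taper to 16 mm diameter. Origin on the pipe's axis at table level, z up along the pipe.
- slim_stub: Fixed pipe-joint sample with the thinner pipe: round dark foot plate 80 mm across and 12 mm thick, with an upright grey pipe stub 20 mm in diameter at its centre; the stub's top is 42 mm above the table and its last 9 mm taper to 10 mm diameter. Origin on the pipe's axis at table level, z up along the pipe.
- flange_mid (a point): Loose square steel flange plate, 60 x 60 mm and 14 mm thick, lying flat, with a 38 mm through hole in the middle. The point is its centre, half-way up; x and y are square to its sides, z up. About 0.22 kg.
- collar_mid (a point): Loose round brass collar (ring), 52 mm outside diameter, 38 mm through hole, 18 mm high, lying flat. The point is its centre, half-way up; z up along its axis. About 0.16 kg.
- big_cap_mid (a point): The larger of two loose round steel caps, 48 mm outside diameter and 36 mm high, standing with its closed end up; from below it has a 38 mm bore 24 mm deep. The point is its centre, half-way up; z up along its axis, towards the closed end. About 0.20 kg.
- nut_mid (a point): Loose hexagonal brass nut, 46 mm across its flats (53 mm across corners) and 16 mm high, lying flat, with a 28 mm (six-sided) through hole. The point is its centre, half-way up; x is square to one pair of flats (the others lie 60 degrees round), z up. About 0.14 kg.
- small_cap_mid (a point): The smaller of two loose round steel caps, 36 mm outside diameter and 30 mm high, standing with its closed end up; from below it has a 28 mm bore 20 mm deep. The point is its centre, half-way up; z up along its axis, towards the closed end. About 0.10 kg.
- cup_mid (a point): Bystander: an empty clear plastic cup, 72 mm across the rim and 85 mm high, standing loose. The point is its centre, half-way up.
- brick_mid (a point): Bystander: a pale loose insulating block 55 x 130 x 75 mm (x, y, height) beyond the work. The point is its centre, half-way up.
- gauge_mid (a point): Bystander: a small pressure gauge with a 54 mm black round case, standing loose on a brass foot, 82 mm high. The point is on the foot's axis, 40 mm above the table.

How it is judged:
At the end, for the whole second after the job is handed in: Wide stub, upwards: flange, collar, larger cap; slim stub: nut, smaller cap. Each centre within 8 mm of its stub axis and 4 mm of its seated height (19, 35, 62 mm above the table; 20, 43 mm), level within 0.12 rad, closed ends up, at rest (under 0.02 m/s) (horizontal distance between each of flange_mid, collar_mid, big_cap_mid and wide_stub below 0.008 m and height (world z) of flange_mid between 0.015 and 0.023 m and angle between each of flange_mid, collar_mid, big_cap_mid, nut_mid, small_cap_mid's own z axis and vertical below 0.12 rad and linear speed of each of flange, collar, big_cap, nut, small_cap below 0.02 m/s and height (world z) of collar_mid between 0.031 and 0.039 m and height (world z) of big_cap_mid between 0.058 and 0.066 m and horizontal distance between each of nut_mid, small_cap_mid and slim_stub below 0.008 m and height (world z) of nut_mid between 0.016 and 0.024 m and height (world z) of small_cap_mid between 0.039 and 0.047 m); the robot touches nothing.
It fails at once if the clear cup is pushed more than 30 mm or tipped over (distance of cup_mid from where it was at the start of the episode above 0.03 m or angle between cup_mid's own z axis and vertical above 0.6 rad).
It fails at once if the pale block is pushed more than 30 mm or tipped over (distance of brick_mid from where it was at the start of the episode above 0.03 m or angle between brick_mid's own z axis and vertical above 0.6 rad).
It fails at once if the pressure gauge is pushed more than 30 mm or tipped over (distance of gauge_mid from where it was at the start of the episode above 0.03 m or angle between gauge_mid's own z axis and vertical above 0.6 rad).
It also fails if it takes over 131 s, if anything falls off the work surface, if the arm or the gripper's body presses on something with over 40 N, if the wrist force passes 120 N, or if a joint passes its speed limit or range.

ROBOT

A 6-joint arm with a two-finger parallel gripper is mounted at the origin on the work surface. World frame = base frame: x ahead of the robot, y to its left, z up, the work surface at z = 0. Lengths are in m, angles in rad, forces in N, time in s.
With the tool pointing down it reaches from about 0.275 to 0.825 m from the base axis. Payload 5.2 kg.
Tool frame: the origin (TCP) lies on the centre line of the jaws, within the pads' length; the fingertips stand ctrl.finger_overhang ahead of it and the grasp point (between the pads) lies 5 mm behind it (ctrl.finger_overhang is the distance from the TCP to the fingertips, in m); x points along the fingers, y is the direction in which the jaws open and shut, and the axes are right-handed (so a half turn about x gives the same grasp; the last joint's range is limited). The gripper opens to 93 mm and grips with 3 to 60 N. Pads are 15 mm wide; open, the fingers measure 128 mm over their backs; the gripper's body (75 mm by 188 mm) begins 65 mm behind the grasp point.
Start: joints at [-1.332, 0.259, 1.535, -0, 1.348, -0.203], TCP at [0.235, -0.497, 0.233] pointing down, gripper open.
Joint ranges: [-3.14, 3.14], [-0.91, 2.08], [0.19, 2.58], [-1.22, 4.36], [0.22, 2.71], [-3.12, 3.12]. Speed limits (rad/s): [2.57, 2.57, 3.14, 3.14, 3.14, 3.14].

INTERFACE

Orientations are given as a rotation vector (axis times angle).
In Python, from rig import ctrl gives the robot as it stands.
- The arm moves only by the tool play_rows, never from a script. Its argument "rows" is a list of rows, each an object with "linear": the shift along the tool's x, y, z in cm, a list of three; "yaw": the turn about the tool's x in degrees; "gripper": the finger opening in cm, from 0 to 9.3. In form: [{"linear": [dx, dy, dz], "yaw": yaw, "gripper": gripper}, ...]. A call has 1 to 5 rows; each row is the pose to reach, as a shift and turn from the pose commanded when the call began, along the tool's axes at that moment; what a row does not reach only later rows make up. A row lasts 1/10 s, in which the tool goes at most 50 mm and 8.59 degrees, less where a joint would pass 70% of its speed; a pose out of reach is approached as far as the arm can. A call with a gripper value outside its range is refused whole. The fingers move at their own pace and stop on an object; "grip_force" is the grip in N (left out, the last holds). Time passes only in rows, so rows that repeat a pose let the fingers close. It gives the time, the measured TCP pose, the force and the opening at its end, in the units of the state.
- ctrl.sense(): the state, without advancing time (a new reading comes with each control period).
- ctrl.snapshot(name): name is "scene" or "top"; returns a dict with "image" (400x640x3 uint8, red, green, blue), "fx", "fy", "cx", "cy" (pixels), "dist" ([k1, k2, p1, p2, k3] as OpenCV has them; the pictures are not rectified), "world_from_camera" (4x4, takes a point from camera to world coordinates). Camera axes: x right, y down, z forward; pixel columns grow to the right and rows downward; lengths in m; the calibration is good to about 2 mm. A picture is of the moment at which its call begins. There is no depth.
- ctrl.finish_job(): hands the job in, once; it reports no verdict.
Trained networks look in the newest picture that a camera, given by its name, has taken for a name from the list of things; names that differ only in an ending like _2 or _b are one class to them, and where a whole thing is asked for, a point or a joint stands for the part that bears it (a point fixed in the world has none). Each returns a list of dicts, best first, with "score" (0 to 1); they miss things now and then, are a little off and sometimes report something else, mostly with a low value. They report only what shows in the picture. A call takes as long as a camera call.
- ctrl.boxes_of(camera, label): "bbox" ([centre column, centre row, width, height] as shares, 0 to 1, of the picture: columns of its width, rows of its height, round what is visible of it).
- ctrl.spot_point(camera, label): "location" ([column, row] as shares, 0 to 1, of the picture: columns of its width, rows of its height: a listed point, or the origin of a listed thing).
The state is a dict: "time": time; "q": joint angles; "joint_vel": joint speeds; "tau": joint torques, N m; "ee_pos": TCP position; "tcp_rot": TCP orientation; "contact_force": force on the tool from outside, world axes, zero at the start; "wrist_torque": the same for the moment, N m; "width": finger opening in m.
Only numpy, scipy, OpenCV 4.12 (cv2) and the standard library are available. Lean on these libraries where they do the work, as an engineer would, in place of code of your own. Each camera call takes 0.05 s, during which the arm holds its last target.

## Working session

There is one attempt and no reset: what is moved stays moved. The work goes in short steps, Python scripts to look and compute and a tool call to move; the robot and the scene stay as the last step left them, time stands still between calls to the robot, and variables do not carry over. Pictures are saved under pics/ and viewed, and the job is handed in when it is done.

Besides the shell and the picture viewer there is one more tool, called as name(argument=value, ...) on one line, values as JSON. play_rows: Moves the arm, as the interface text tells. Its arguments: {"type":"object","properties":{"rows":{"type":"array"},"grip_force":{"type":"number"}},"required":["rows"]}

```bash
ls; mkdir -p pics
cat > h.py <<'E'
import numpy as np,cv2
from rig import ctrl
def snap(n,f):
    s=ctrl.snapshot(n); cv2.imwrite('pics/'+f,s['image'][:,:,::-1]); return s
def ray(s,u,v,z):
    K=np.array([[s['fx'],0,s['cx']],[0,s['fy'],s['cy']],[0,0,1]])
    p=cv2.undistortPoints(np.array([[[u,v]]],float),K,np.array(s['dist'],float))[0,0]
    T=np.array(s['world_from_camera']); d=T[:3,:3]@np.array([p[0],p[1],1]); o=T[:3,3]
    return o+d*(z-o[2])/d[2]
def proj(s,P):
    T=np.linalg.inv(np.array(s['world_from_camera'])); K=np.array([[s['fx'],0,s['cx']],[0,s['fy'],s['cy']],[0,0,1]])
    return cv2.projectPoints(np.array(P,float).reshape(-1,1,3),cv2.Rodrigues(T[:3,:3])[0],T[:3,3],K,np.array(s['dist'],float))[0].reshape(-1,2)
E
python3 - <<'E'
from h import *
st=ctrl.sense(); print({k:np.round(v,3).tolist() for k,v in st.items()}, ctrl.finger_overhang)
H=dict(wide_stub=0,slim_stub=0,flange_mid=.007,collar_mid=.009,big_cap_mid=.018,nut_mid=.008,small_cap_mid=.015,cup_mid=.0425,brick_mid=.0375,gauge_mid=.04)
for c in ['top','scene']:
    s=snap(c,c+'0.png'); print(c,np.round(np.array(s['world_from_camera']),3).tolist())
    for n,z in H.items():
        for d in ctrl.spot_point(c,n)[:2]:
            u,v=d['location'][0]*640,d['location'][1]*400
            print(n,round(d['score'],2),round(u),round(v),np.round(ray(s,u,v,z),4))
E
```

```text
pics
{'time': 0.0, 'q': [-1.332, 0.259, 1.536, -0.0, 1.348, -0.203], 'joint_vel': [0.001, 0.001, 0.0, 0.003, 0.002, -0.001], 'tau': [-0.001, -43.732, -28.401, 0.072, 0.041, -0.0], 'ee_pos': [0.235, -0.497, 0.232], 'tcp_rot': [1.977, 0.446, -1.977], 'contact_force': [0.133, -0.578, -0.612], 'wrist_torque': [-0.024, 0.014, -0.024], 'width': 0.093} 0.014
top [[0.027, -0.994, 0.102, 0.526], [-1.0, -0.027, -0.002, 0.006], [0.005, -0.102, -0.995, 0.981], [0.0, 0.0, 0.0, 1.0]]
wide_stub 0.62 240 192 [0.6469 0.2218 0.    ]
slim_stub 0.55 393 201 [ 0.633  -0.1658  0.    ]
flange_mid 0.6 428 279 [ 0.4426 -0.2526  0.007 ]
collar_mid 0.53 361 274 [ 0.4506 -0.0872  0.009 ]
collar_mid 0.42 425 275 [ 0.4508 -0.2446  0.009 ]
big_cap_mid 0.7 287 273 [0.4484 0.0943 0.018 ]
big_cap_mid 0.18 496 235 [ 0.5536 -0.4177  0.018 ]
nut_mid 0.84 209 263 [0.466  0.2883 0.008 ]
small_cap_mid 0.71 321 204 [0.6185 0.0163 0.015 ]
cup_mid 0.58 143 213 [0.5839 0.4423 0.0425]
brick_mid 0.81 328 139 [0.7793 0.0039 0.0375]
gauge_mid 0.84 499 232 [ 0.5621 -0.4149  0.04  ]
gauge_mid 0.37 323 201 [0.6244 0.0122 0.04  ]
scene [[-0.004, 0.547, -0.837, 1.403], [1.0, -0.003, -0.006, -0.014], [-0.006, -0.837, -0.547, 0.578], [0.0, 0.0, 0.0, 1.0]]
slim_stub 0.76 263 228 [ 0.6308 -0.158   0.    ]
flange_mid 0.78 236 188 [ 0.4531 -0.2545  0.007 ]
flange_mid 0.17 428 190 [0.4691 0.2765 0.007 ]
collar_mid 0.59 296 186 [ 0.4506 -0.087   0.009 ]
big_cap_mid 0.58 502 200 [0.5393 0.4529 0.018 ]
big_cap_mid 0.5 361 181 [0.44   0.0937 0.018 ]
nut_mid 0.75 429 188 [0.4623 0.281  0.008 ]
small_cap_mid 0.6 331 217 [0.6091 0.0063 0.015 ]
cup_mid 0.73 333 221 [0.6614 0.0108 0.0425]
cup_mid 0.61 505 202 [0.5838 0.4379 0.0425]
brick_mid 0.65 331 260 [0.7916 0.0031 0.0375]
brick_mid 0.42 428 187 [0.5017 0.2665 0.0375]
gauge_mid 0.76 161 197 [ 0.5529 -0.4251  0.04  ]
```

Run:
```python
import cv2
a=cv2.imread('pics/top0.png'); b=a[150:320,120:520]; cv2.imwrite('pics/top0c.png',cv2.resize(b,None,fx=2,fy=2,interpolation=cv2.INTER_CUBIC))
```

```text
(no output)
```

View pics/top0c.png

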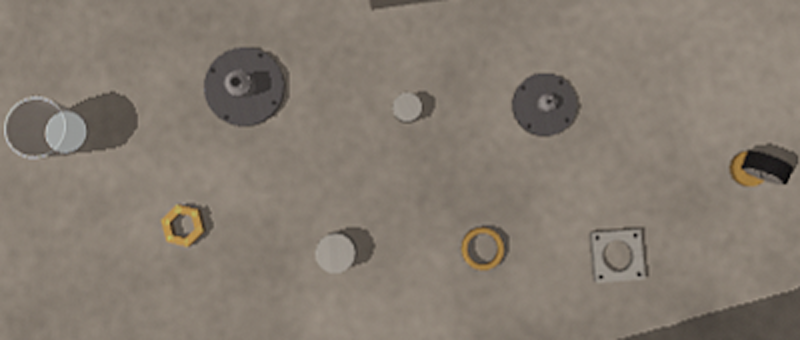

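View pics/scene0.png

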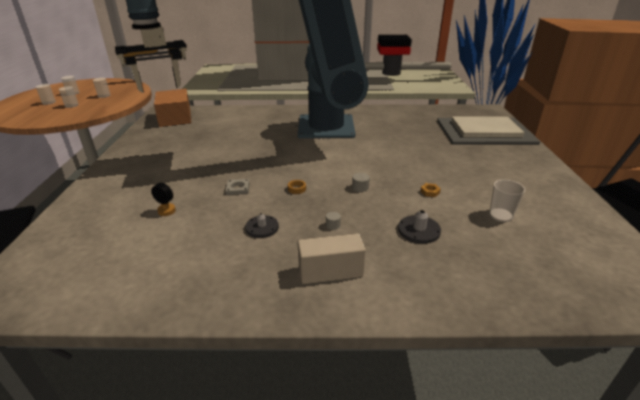

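Run:
```python
import cv2,numpy as np
a=cv2.imread('pics/top0.png')
C=dict(w=(243,193),s=(393,202),f=(429,277),c=(361,274),b=(288,276),n=(211,263),k=(323,203))
t=[cv2.resize(a[y-24:y+24,x-24:x+24],None,fx=4,fy=4,interpolation=cv2.INTER_NEAREST) for x,y in C.values()]
t.append(t[0]*0)
cv2.imwrite('pics/z.png',np.vstack([np.hstack(t[:4]),np.hstack(t[4:])]))
```

```text
(no output)
```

View pics/z.png

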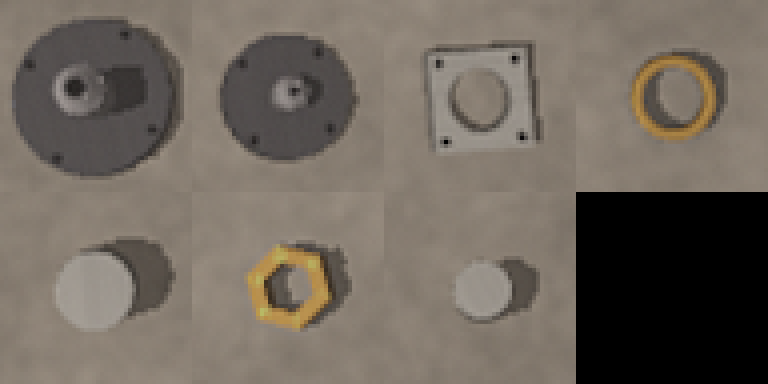

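```bash
cat > m.py <<'E'
from h import *
s=ctrl.snapshot('top'); a=s['image'].astype(int)
R,G,B=a[...,0],a[...,1],a[...,2]
C=dict(w=(243,193,.012),s=(393,202,.012),f=(429,277,.014),c=(361,274,.018),b=(288,276,.036),n=(211,263,.016),k=(323,203,.030))
for n,(x,y,z) in C.items():
    W=26; sl=np.s_[y-W:y+W,x-W:x+W]; r,g,b=R[sl],G[sl],B[sl]
    if n in 'ws': m=(r-b<8)&(r<115)
    elif n in 'cn': m=(r-b>50)
    else: m=(r>150)&(r-b<22) if 0 else (r+g+b>3*145)
    m=m.astype(np.uint8)
    k,l,stt,_=cv2.connectedComponentsWithStats(m,connectivity=4); i=1+np.argmax(stt[1:,4]); m=(l==i).astype(np.uint8)
    cs,_=cv2.findContours(m,cv2.RETR_EXTERNAL,cv2.CHAIN_APPROX_NONE); p=max(cs,key=len)
    h=cv2.convexHull(p).reshape(-1,2)
    # world-plane outline
    P=np.array([ray(s,u+x-W,v+y-W,z)[:2] for u,v in p.reshape(-1,2)])*1000
    P=P.astype(np.float32)
    hh=cv2.convexHull(P); M=cv2.moments(hh); cen=(M['m10']/M['m00'],M['m01']/M['m00'])
    (ex,ey),(d1,d2),an=cv2.minAreaRect(P)
    if n in 'cbwks': e=cv2.fitEllipse(P); print(n,'ell',np.round(e[0],1),np.round(e[1],1),end=' ')
    print(n,'cent',np.round(cen,1),'rect',round(ex,1),round(ey,1),round(d1,1),round(d2,1),round(an,1),'area-diam',round(2*np.sqrt(M['m00']/np.pi),1))
    if n=='n':
        an=np.unwrap; best=[]
        Q=P-np.array(cen)
        for t in range(0,60):
            d=[np.max(Q@[np.cos(np.radians(t+60*k)),np.sin(np.radians(t+60*k))]) for k in range(6)]; best.append((np.sum(d),t,round(float(np.sum(d)/3),1)))
        print('flat normals',sorted(best)[:3])
E
python3 m.py
```

```text
w ell [642.6 214.9] [95.  96.6] w cent [642.6 214.9] rect 642.4 215.5 95.6 97.4 1.6 area-diam 96.8
s ell [ 630.1 -160.3] [74.4 76.9] s cent [ 630.1 -160.4] rect 630.0 -160.5 75.5 75.0 0.8 area-diam 76.3
f cent [ 423.6 -253.3] rect 423.0 -254.1 8.8 37.1 7.0 area-diam 17.9
c ell [451.1 -85.5] [48.8 49.9] c cent [451.1 -85.5] rect 451.1 -85.7 48.0 48.8 1.5 area-diam 49.8
b ell [442.1  92.7] [41.6 42.8] b cent [442.1  92.7] rect 442.0 92.3 40.0 42.9 1.5 area-diam 42.5
n cent [469.3 281.7] rect 469.5 281.5 45.4 52.5 47.0 area-diam 48.5
flat normals [(np.float64(139.92559275934795), 47, 46.6), (np.float64(140.09254788946714), 48, 46.7), (np.float64(140.82798701753825), 49, 46.9)]
k ell [620.7  11.4] [29.7 30.2] k cent [620.5  11.3] rect 620.8 11.4 29.5 29.4 1.6 area-diam 30.2
```

```bash
sed -i 's/3\*145)/3*(138 if n=="f" else 141))/' m.py; python3 m.py | grep -E '^[fbk]'
python3 - <<'E'
from h import *
s=ctrl.snapshot('top'); a=s['image'].sum(2)//3
print(a[277,400:450]); print(a[255:300,440])
for u,v in [(437.5,263.5),(414.5,265),(416.5,287.5),(440.5,285.5)]: print(ray(s,u-0,v-0,.014).round(4))
# hole pixel coordinates from zoom (bolt holes)
for zx,zy in [(439,64),(515,59),(522,137),(446,142)]:
    u=(zx-384)/4-.5+405; v=zy/4-.5+253; print(ray(s,u,v,.014).round(4))
E
```

```text
f cent [ 445. -252.] rect 445.8 -251.6 57.6 56.7 5.2 area-diam 62.8
b ell [441.5  92.5] [42.7 44.1] b cent [441.6  92.5] rect 440.8 92.3 42.3 43.0 1.5 area-diam 43.8
flat normals [(np.float64(139.92559275934792), 47, 46.6), (np.float64(140.1430227360295), 48, 46.7), (np.float64(141.05567488106746), 49, 47.0)]
k ell [620.8  11.5] [30.2 31. ] k cent [620.8  11.5] rect 620.8 11.4 29.5 29.4 1.6 area-diam 30.7
[131 130 129 132 131 130 129 128 129 131 130 130 129 129 131 114 105 138
 144 145 135  96  96 129 124 124 125 128 129 128 125 121 119 122 113  91
 113 142 144 143 138 107  66 105 131 127 128 128 128 125]
[127 131 132 132 131 129 129 131 103  85 108 112 120 126 125 127 129 133
 135 132 137 143 138 144 148 150 150 149 148 148 144 110  77 128 142 124
 120 123 122 124 123 122 123 123 124]
[ 0.4809 -0.2733  0.014 ]
[ 0.4759 -0.2168  0.014 ]
[ 0.4217 -0.222   0.014 ]
[ 0.428  -0.2806  0.014 ]
[ 0.4676 -0.2261  0.014 ]
[ 0.4718 -0.2727  0.014 ]
[ 0.4249 -0.2769  0.014 ]
[ 0.4207 -0.2305  0.014 ]
```

```bash
cat > g.py <<'E'
import sys
from h import *
def go(x,y,z,ang,show=True):
    # ang: world angle (deg) of jaw axis, mod 180
    st=ctrl.sense(); R=cv2.Rodrigues(np.array(st['tcp_rot'],float))[0]; p=np.array(st['ee_pos'])
    d=R.T@(np.array([x,y,z])-p)*100
    cur=np.degrees(np.arctan2(R[1,1],R[0,1]))
    t=(ang-cur+90)%180-90   # world ccw turn; tool x is down -> yaw=-t
    print('t',round(st['time'],2),'tcp',p.round(4),'down',R[:,0].round(3),'jaw',round(cur,1),'w',round(st['width'],4),'F',np.round(st['contact_force'],1),'q6',round(st['q'][5],2))
    print('linear',d.round(2),'yaw',round(-t,1))
if __name__=='__main__':
    go(*map(float,sys.argv[1:5]))
E
python3 g.py .446 -.252 .10 5.2;python3 g.py .446 -.252 .10 95.2
python3 - <<'E'
from h import *
s=ctrl.snapshot('top')
for x0,y0,zx,zy,z in [(243,193,75,89,.056),(393,202,295-192,91,.042)]:
    print(ray(s,x0-24+zx/4-.5,y0-24+zy/4-.5,z).round(4))
E
```

```text
t 1.25 tcp [ 0.2352 -0.4972  0.2326] down [ 0.  0. -1.] jaw -64.7 w 0.0927 F [-0.7 -0.4  0.7] q6 -0.2
linear [ 13.27 -13.15 -29.54] yaw -69.9
t 1.25 tcp [ 0.2352 -0.4972  0.2326] down [ 0.  0. -1.] jaw -64.7 w 0.0927 F [-0.7 -0.4  0.7] q6 -0.2
linear [ 13.27 -13.15 -29.54] yaw 20.1
[0.642  0.2164 0.056 ]
[ 0.631  -0.1607  0.042 ]
```

play_rows(rows=[{"linear": [11.3, -13.15, -29.5], "yaw": 20.1, "gripper": 9.3}, {"linear": [11.3, -13.15, -29.5], "yaw": 20.1, "gripper": 9.3}, {"linear": [11.3, -13.15, -29.5], "yaw": 20.1, "gripper": 9.3}, {"linear": [11.3, -13.15, -29.5], "yaw": 20.1, "gripper": 9.3}, {"linear": [11.3, -13.15, -29.5], "yaw": 20.1, "gripper": 9.3}], grip_force=30)

```text
time: 1.8
ee_pos: [0.388, -0.3192, 0.1508]
tcp_rot: [2.175, 0.098, -2.174]
contact_force: [-0.2, -1.3, -0.1]
width: 0.0931
```

```bash
python3 g.py .446 -.252 .018 95.2
```

```text
t 1.8 tcp [ 0.388  -0.3192  0.1508] down [ 0.001 -0.001 -1.   ] jaw -84.8 w 0.0931 F [-0.2 -1.3 -0.1] q6 0.57
linear [13.28 -6.17 -6.38] yaw -0.0
```

play_rows(rows=[{"linear": [3, -6.2, -6.4], "yaw": 0, "gripper": 9.3}, {"linear": [3, -6.2, -6.4], "yaw": 0, "gripper": 9.3}, {"linear": [3, -6.2, -6.4], "yaw": 0, "gripper": 9.3}, {"linear": [3, -6.2, -6.4], "yaw": 0, "gripper": 9.3}])

```text
time: 2.2
ee_pos: [0.4455, -0.2522, 0.1209]
tcp_rot: [2.173, 0.102, -2.174]
contact_force: [0.5, 0.2, 0.4]
width: 0.0933
```

```bash
python3 g.py .446 -.252 .018 95.2
```

```text
t 2.2 tcp [ 0.4455 -0.2522  0.1209] down [-0.001  0.    -1.   ] jaw -84.6 w 0.0933 F [0.5 0.2 0.4] q6 0.74
linear [ 1.029e+01 -1.000e-02 -6.000e-02] yaw 0.2
```

play_rows(rows=[{"linear": [5, 0, 0], "yaw": 0, "gripper": 9.3}, {"linear": [9, 0, 0], "yaw": 0, "gripper": 9.3}, {"linear": [10.3, 0, 0], "yaw": 0, "gripper": 9.3}, {"linear": [10.3, 0, 0], "yaw": 0, "gripper": 7}, {"linear": [10.3, 0, 0], "yaw": 0, "gripper": 5}])

```text
time: 2.7
ee_pos: [0.4451, -0.2546, 0.019]
tcp_rot: [2.176, 0.096, -2.175]
contact_force: [-0.1, 0.3, 0.2]
width: 0.0813
```

play_rows(rows=[{"linear": [0, 0, 0], "yaw": 0, "gripper": 5}, {"linear": [0, 0, 0], "yaw": 0, "gripper": 5}, {"linear": [0, 0, 0], "yaw": 0, "gripper": 5}, {"linear": [0, 0, 0], "yaw": 0, "gripper": 5}, {"linear": [0, 0, 0], "yaw": 0, "gripper": 5}])

```text
time: 3.2
ee_pos: [0.4455, -0.2533, 0.0192]
tcp_rot: [2.175, 0.098, -2.173]
contact_force: [-2.2, -0.1, 6.9]
width: 0.0595
```

play_rows(rows=[{"linear": [-5, 0, 0], "yaw": 0, "gripper": 5}, {"linear": [-10, 0, 0], "yaw": 0, "gripper": 5}, {"linear": [-10.5, 0, 0], "yaw": 0, "gripper": 5}, {"linear": [-10.5, 0, 0], "yaw": 0, "gripper": 5}])

```text
time: 3.6
ee_pos: [0.4459, -0.2534, 0.1245]
tcp_rot: [2.176, 0.096, -2.171]
contact_force: [-0.7, -0.1, -3.8]
width: 0.0597
```

```bash
python3 g.py .6425 .2155 .12 95.2
```

```text
t 3.6 tcp [ 0.4459 -0.2534  0.1245] down [ 0.003 -0.003 -1.   ] jaw -84.8 w 0.0597 F [-0.7 -0.1 -3.8] q6 0.74
linear [  0.39 -44.9  -23.86] yaw 0.0
```

play_rows(rows=[{"linear": [0.2, -44.9, -23.9], "yaw": 0, "gripper": 5}, {"linear": [0.2, -44.9, -23.9], "yaw": 0, "gripper": 5}, {"linear": [0.2, -44.9, -23.9], "yaw": 0, "gripper": 5}, {"linear": [0.2, -44.9, -23.9], "yaw": 0, "gripper": 5}, {"linear": [0.2, -44.9, -23.9], "yaw": 0, "gripper": 5}])

```text
time: 4.1
ee_pos: [0.5407, -0.0202, 0.1195]
tcp_rot: [2.171, 0.1, -2.181]
contact_force: [1.6, -0.7, -2.9]
width: 0.0599
```

```bash
python3 g.py .6425 .2155 .12 95.2
```

```text
t 4.1 tcp [ 0.5407 -0.0202  0.1195] down [-0.005  0.001 -1.   ] jaw -84.8 w 0.0599 F [ 1.6 -0.7 -2.9] q6 1.24
linear [ -0.08 -22.55 -12.27] yaw -0.0
```

play_rows(rows=[{"linear": [0, -22.5, -12.2], "yaw": 0, "gripper": 5}, {"linear": [0, -22.5, -12.2], "yaw": 0, "gripper": 5}, {"linear": [0, -22.5, -12.2], "yaw": 0, "gripper": 5}, {"linear": [0, -22.5, -12.2], "yaw": 0, "gripper": 5}, {"linear": [0, -22.5, -12.2], "yaw": 0, "gripper": 5}])

```text
time: 4.6
ee_pos: [0.6394, 0.209, 0.1186]
tcp_rot: [2.169, 0.098, -2.18]
contact_force: [1.3, 0.7, -3.2]
width: 0.0594
```

play_rows(rows=[{"linear": [0, 0, 0], "yaw": 0, "gripper": 5}, {"linear": [0, 0, 0], "yaw": 0, "gripper": 5}, {"linear": [0, 0, 0], "yaw": 0, "gripper": 5}])

```text
time: 4.9
ee_pos: [0.6392, 0.2061, 0.1198]
tcp_rot: [2.17, 0.098, -2.179]
contact_force: [0.6, -0.1, -2.8]
width: 0.0596
```

```bash
python3 g.py .642 .2155 .032 95.2
```

```text
t 4.9 tcp [0.6392 0.2061 0.1198] down [-0.004 -0.001 -1.   ] jaw -84.8 w 0.0596 F [ 0.6 -0.1 -2.8] q6 1.63
linear [ 8.78 -0.92 -0.4 ] yaw -0.0
```

play_rows(rows=[{"linear": [4, -0.9, -0.4], "yaw": 0, "gripper": 5}, {"linear": [4, -0.9, -0.4], "yaw": 0, "gripper": 5}, {"linear": [4, -0.9, -0.4], "yaw": 0, "gripper": 5}, {"linear": [4, -0.9, -0.4], "yaw": 0, "gripper": 5}])

```text
time: 5.3
ee_pos: [0.6446, 0.2154, 0.0836]
tcp_rot: [2.177, 0.098, -2.174]
contact_force: [-0.3, 0.1, -2.6]
width: 0.0596
```

```bash
python3 g.py .642 .2155 .032 95.2
```

```text
t 5.3 tcp [0.6446 0.2154 0.0836] down [ 0.001  0.    -1.   ] jaw -84.9 w 0.0596 F [-0.3  0.1 -2.6] q6 1.64
linear [ 5.16 -0.03  0.26] yaw -0.1
```

play_rows(rows=[{"linear": [1, 0, 0.1], "yaw": 0, "gripper": 5}, {"linear": [2, 0, 0.1], "yaw": 0, "gripper": 5}, {"linear": [3, 0, 0.1], "yaw": 0, "gripper": 5}, {"linear": [3.5, 0, 0.1], "yaw": 0, "gripper": 5}, {"linear": [3.5, 0, 0.1], "yaw": 0, "gripper": 5}])

```text
time: 5.8
ee_pos: [0.642, 0.2163, 0.0456]
tcp_rot: [2.172, 0.099, -2.177]
contact_force: [-0.6, 0.7, -2.4]
width: 0.0593
```

```bash
python3 g.py .642 .2155 .032 95.2;python3 g.py .642 .2155 .032 95.2;python3 g.py .642 .2155 .032 95.2
```

```text
t 5.8 tcp [0.642  0.2163 0.0456] down [-0.003 -0.    -1.   ] jaw -84.8 w 0.0593 F [-0.6  0.7 -2.4] q6 1.64
linear [1.36 0.08 0.  ] yaw 0.0
t 5.8 tcp [0.642  0.2163 0.0456] down [-0.003 -0.    -1.   ] jaw -84.8 w 0.0593 F [-0.6  0.7 -2.4] q6 1.64
linear [1.36 0.08 0.  ] yaw 0.0
t 5.8 tcp [0.642  0.2163 0.0456] down [-0.003 -0.    -1.   ] jaw -84.8 w 0.0593 F [-0.6  0.7 -2.4] q6 1.64
linear [1.36 0.08 0.  ] yaw 0.0
```

play_rows(rows=[{"linear": [0.7, 0, 0], "yaw": 0, "gripper": 5}, {"linear": [1.2, 0, 0], "yaw": 0, "gripper": 5}, {"linear": [1.3, 0, 0], "yaw": 0, "gripper": 5}, {"linear": [1.3, 0, 0], "yaw": 0, "gripper": 5}])

```text
time: 6.2
ee_pos: [0.6428, 0.2164, 0.0339]
tcp_rot: [2.174, 0.099, -2.175]
contact_force: [-0.1, -0.3, -2.0]
width: 0.0596
```

play_rows(rows=[{"linear": [0, 0, 0], "yaw": 0, "gripper": 9.3}, {"linear": [0, 0, 0], "yaw": 0, "gripper": 9.3}, {"linear": [0, 0, 0], "yaw": 0, "gripper": 9.3}, {"linear": [-1, 0, 0], "yaw": 0, "gripper": 9.3}, {"linear": [-4, 0, 0], "yaw": 0, "gripper": 9.3}])

```text
time: 6.7
ee_pos: [0.6408, 0.216, 0.0721]
tcp_rot: [2.168, 0.098, -2.181]
contact_force: [0.4, 0.1, 0.7]
width: 0.0921
```

play_rows(rows=[{"linear": [-5, 0, 0], "yaw": 0, "gripper": 9.3}, {"linear": [-5, 0, 0], "yaw": 0, "gripper": 9.3}, {"linear": [-5, 0, 0], "yaw": 0, "gripper": 9.3}])

```text
time: 7.0
ee_pos: [0.6443, 0.2167, 0.1272]
tcp_rot: [2.181, 0.1, -2.169]
contact_force: [-0.8, 0.0, -0.8]
width: 0.0928
```

```bash
python3 g.py .451 -.0855 .12 90; python3 -c "
from h import *
s=snap('scene','s1.png')
a=cv2.imread('pics/s1.png');cv2.imwrite('pics/s1c.png',cv2.resize(a[150:270,340:540],None,fx=4,fy=4))"
```

```text
t 7.0 tcp [0.6443 0.2167 0.1272] down [ 0.005  0.001 -1.   ] jaw -84.8 w 0.0928 F [-0.8  0.  -0.8] q6 1.64
linear [ 0.59 28.34 22.  ] yaw 5.2
```

View pics/s1c.png

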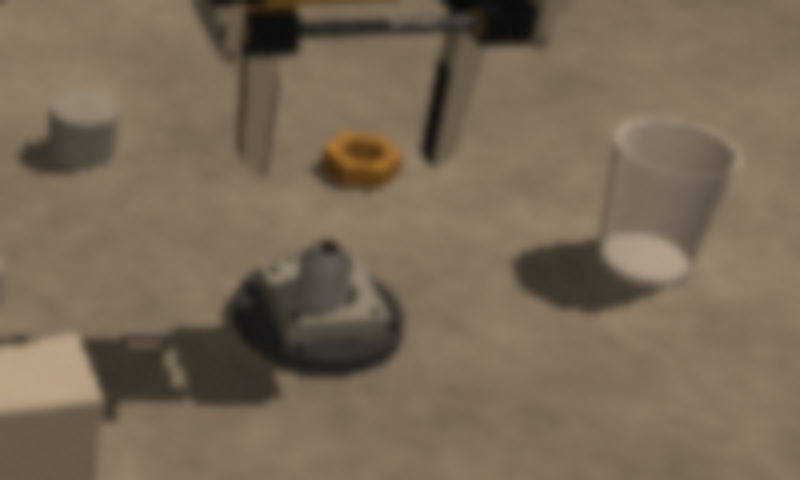

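Flange sits flat around the stub (scene pixel ≈ (421,226)). Now the collar.

play_rows(rows=[{"linear": [0.5, 28.3, 22], "yaw": 5.2, "gripper": 9.3}, {"linear": [0.5, 28.3, 22], "yaw": 5.2, "gripper": 9.3}, {"linear": [0.5, 28.3, 22], "yaw": 5.2, "gripper": 9.3}, {"linear": [0.5, 28.3, 22], "yaw": 5.2, "gripper": 9.3}, {"linear": [0.5, 28.3, 22], "yaw": 5.2, "gripper": 9.3}])

```text
time: 7.55
ee_pos: [0.5056, 0.0049, 0.1192]
tcp_rot: [2.218, 0.001, -2.224]
contact_force: [0.4, -0.6, 0.3]
width: 0.0929
```

```bash
python3 g.py .451 -.0855 .12 90
```

```text
t 7.55 tcp [0.5056 0.0049 0.1192] down [-0.003  0.    -1.   ] jaw -90.0 w 0.0929 F [ 0.4 -0.6  0.3] q6 1.36
linear [-0.06  9.03  5.47] yaw 0.0
```

play_rows(rows=[{"linear": [0, 8.6, 5.2], "yaw": 0, "gripper": 9.3}, {"linear": [0, 8.6, 5.2], "yaw": 0, "gripper": 9.3}, {"linear": [3, 8.6, 5.2], "yaw": 0, "gripper": 9.3}, {"linear": [3, 8.6, 5.2], "yaw": 0, "gripper": 9.3}, {"linear": [3, 8.6, 5.2], "yaw": 0, "gripper": 9.3}])

```text
time: 8.05
ee_pos: [0.4551, -0.0794, 0.0899]
tcp_rot: [-2.217, -0.002, 2.224]
contact_force: [0.0, -0.0, 0.4]
width: 0.0931
```

```bash
python3 g.py .451 -.0855 .018 90
```

```text
t 8.05 tcp [ 0.4551 -0.0794  0.0899] down [-0.003  0.002 -1.   ] jaw -90.0 w 0.0931 F [ 0.  -0.   0.4] q6 1.16
linear [7.19 0.62 0.39] yaw -0.0
```

play_rows(rows=[{"linear": [0, 0.6, 0.4], "yaw": 0, "gripper": 9.3}, {"linear": [4, 0.6, 0.4], "yaw": 0, "gripper": 9.3}, {"linear": [7.1, 0.6, 0.4], "yaw": 0, "gripper": 9.3}, {"linear": [7.1, 0.6, 0.4], "yaw": 0, "gripper": 9.3}, {"linear": [7.1, 0.6, 0.4], "yaw": 0, "gripper": 6}])

```text
time: 8.55
ee_pos: [0.4525, -0.0856, 0.0202]
tcp_rot: [2.22, 0.002, -2.221]
contact_force: [0.2, -0.2, -0.2]
width: 0.0888
```

play_rows(rows=[{"linear": [0, 0, 0], "yaw": 0, "gripper": 4.5}, {"linear": [0, 0, 0], "yaw": 0, "gripper": 4.5}, {"linear": [0, 0, 0], "yaw": 0, "gripper": 4.5}, {"linear": [0, 0, 0], "yaw": 0, "gripper": 4.5}, {"linear": [0, 0, 0], "yaw": 0, "gripper": 4.5}])

```text
time: 9.05
ee_pos: [0.4524, -0.0862, 0.0202]
tcp_rot: [2.222, -0.0, -2.22]
contact_force: [-1.2, -0.2, 4.1]
width: 0.0517
```

play_rows(rows=[{"linear": [0, 0, 0], "yaw": 0, "gripper": 4.5}, {"linear": [0, 0, 0], "yaw": 0, "gripper": 4.5}, {"linear": [-2, 0, 0], "yaw": 0, "gripper": 4.5}, {"linear": [-6, 0, 0], "yaw": 0, "gripper": 4.5}, {"linear": [-10, 0, 0], "yaw": 0, "gripper": 4.5}])

```text
time: 9.55
ee_pos: [0.4508, -0.0856, 0.1197]
tcp_rot: [-2.217, -0.002, 2.224]
contact_force: [1.4, -0.5, -2.8]
width: 0.0514
```

```bash
python3 g.py .642 .2155 .12 95
```

```text
t 9.55 tcp [ 0.4508 -0.0856  0.1197] down [-0.003  0.002 -1.   ] jaw -90.0 w 0.0514 F [ 1.4 -0.5 -2.8] q6 1.14
linear [ -0.04 -30.1  -19.12] yaw -5.0
```

play_rows(rows=[{"linear": [0, -30.1, -19.1], "yaw": 0, "gripper": 4.5}, {"linear": [0, -30.1, -19.1], "yaw": 0, "gripper": 4.5}, {"linear": [0, -30.1, -19.1], "yaw": 0, "gripper": 4.5}, {"linear": [0, -30.1, -19.1], "yaw": 0, "gripper": 4.5}, {"linear": [0, -30.1, -19.1], "yaw": 0, "gripper": 4.5}])

```text
time: 10.05
ee_pos: [0.5863, 0.1268, 0.119]
tcp_rot: [2.22, -0.0, -2.223]
contact_force: [1.3, -1.6, -1.9]
width: 0.0511
```

```bash
python3 g.py .642 .2155 .12 90
```

```text
t 10.05 tcp [0.5863 0.1268 0.119 ] down [-0.001 -0.    -1.   ] jaw -90.0 w 0.0511 F [ 1.3 -1.6 -1.9] q6 1.6
linear [-0.11 -8.87 -5.57] yaw 0.0
```

play_rows(rows=[{"linear": [0, -8.9, -5.6], "yaw": 0, "gripper": 4.5}, {"linear": [0, -8.9, -5.6], "yaw": 0, "gripper": 4.5}, {"linear": [0, -8.9, -5.6], "yaw": 0, "gripper": 4.5}, {"linear": [0, -8.9, -5.6], "yaw": 0, "gripper": 4.5}, {"linear": [0, -8.9, -5.6], "yaw": 0, "gripper": 4.5}])

```text
time: 10.55
ee_pos: [0.6409, 0.2132, 0.1187]
tcp_rot: [2.218, -0.001, -2.224]
contact_force: [-0.0, -0.1, -2.8]
width: 0.0513
```

```bash
python3 g.py .642 .2155 .047 90
```

```text
t 10.55 tcp [0.6409 0.2132 0.1187] down [-0.002 -0.001 -1.   ] jaw -90.0 w 0.0513 F [-0.  -0.1 -2.8] q6 1.73
linear [ 7.16 -0.24 -0.13] yaw 0.0
```

play_rows(rows=[{"linear": [2.5, -0.2, -0.1], "yaw": 0, "gripper": 4.5}, {"linear": [3.5, -0.2, -0.1], "yaw": 0, "gripper": 4.5}, {"linear": [4.5, -0.2, -0.1], "yaw": 0, "gripper": 4.5}, {"linear": [5.5, -0.2, -0.1], "yaw": 0, "gripper": 4.5}, {"linear": [6, -0.2, -0.1], "yaw": 0, "gripper": 4.5}])

```text
time: 11.05
ee_pos: [0.6425, 0.2154, 0.0588]
tcp_rot: [-2.22, 0.001, 2.223]
contact_force: [-0.4, 1.1, -1.8]
width: 0.0512
```

play_rows(rows=[{"linear": [0.5, 0, 0], "yaw": 0, "gripper": 4.5}, {"linear": [0.9, 0, 0], "yaw": 0, "gripper": 4.5}, {"linear": [0.9, 0, 0], "yaw": 0, "gripper": 4.5}, {"linear": [0.9, 0, 0], "yaw": 0, "gripper": 4.5}])

```text
time: 11.45
ee_pos: [0.6431, 0.2162, 0.0509]
tcp_rot: [2.222, 0.001, -2.221]
contact_force: [-0.1, -0.8, -1.7]
width: 0.0515
```

play_rows(rows=[{"linear": [0.2, 0, 0], "yaw": 0, "gripper": 4.5}, {"linear": [0.35, 0, 0], "yaw": 0, "gripper": 4.5}, {"linear": [0.35, 0, 0], "yaw": 0, "gripper": 4.5}, {"linear": [0.35, 0, 0], "yaw": 0, "gripper": 4.5}])

```text
time: 11.85
ee_pos: [0.643, 0.2161, 0.0472]
tcp_rot: [2.221, 0.0, -2.221]
contact_force: [0.2, 1.0, -2.2]
width: 0.0513
```

play_rows(rows=[{"linear": [0, 0, 0], "yaw": 0, "gripper": 9.3}, {"linear": [0, 0, 0], "yaw": 0, "gripper": 9.3}, {"linear": [0, 0, 0], "yaw": 0, "gripper": 9.3}, {"linear": [-2, 0, 0], "yaw": 0, "gripper": 9.3}, {"linear": [-6, 0, 0], "yaw": 0, "gripper": 9.3}])

```text
time: 12.35
ee_pos: [0.6405, 0.2156, 0.1042]
tcp_rot: [2.212, -0.001, -2.229]
contact_force: [0.2, 0.2, -0.7]
width: 0.0869
```

```bash
python3 g.py .4415 .0925 .12 90; python3 -c "
from h import *
s=snap('scene','s2.png')
a=cv2.imread('pics/s2.png');cv2.imwrite('pics/s2c.png',cv2.resize(a[150:270,340:540],None,fx=4,fy=4))"
```

```text
t 12.35 tcp [0.6405 0.2156 0.1042] down [-0.008 -0.001 -1.   ] jaw -90.0 w 0.0869 F [ 0.2  0.2 -0.7] q6 1.73
linear [-1.42 12.31 19.91] yaw 0.0
```

View pics/s2c.png

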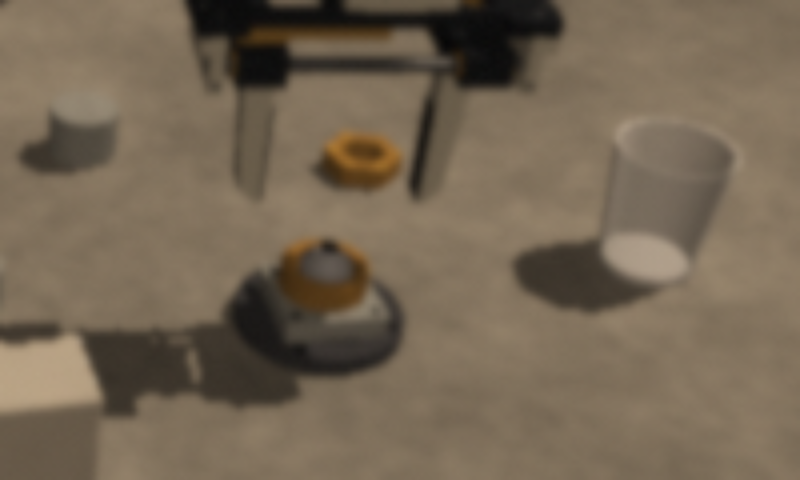

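play_rows(rows=[{"linear": [-2, 0, 0], "yaw": 0, "gripper": 9.3}, {"linear": [-2, 12.3, 19.9], "yaw": 0, "gripper": 9.3}, {"linear": [-2, 12.3, 19.9], "yaw": 0, "gripper": 9.3}, {"linear": [-2, 12.3, 19.9], "yaw": 0, "gripper": 9.3}, {"linear": [-2, 12.3, 19.9], "yaw": 0, "gripper": 9.3}])

```text
time: 12.9
ee_pos: [0.4715, 0.1101, 0.1275]
tcp_rot: [2.222, 0.001, -2.219]
contact_force: [0.6, -1.7, 0.9]
width: 0.0931
```

play_rows(rows=[{"linear": [0, 2.7, 4.3], "yaw": 0, "gripper": 9.3}, {"linear": [0, 2.7, 4.3], "yaw": 0, "gripper": 9.3}, {"linear": [0, 2.7, 4.3], "yaw": 0, "gripper": 9.3}, {"linear": [0, 2.7, 4.3], "yaw": 0, "gripper": 9.3}])

```text
time: 13.3
ee_pos: [0.4317, 0.0839, 0.1281]
tcp_rot: [2.225, 0.0, -2.218]
contact_force: [0.1, 0.5, -0.7]
width: 0.0929
```

```bash
python3 g.py .4415 .0925 .022 90
```

```text
t 13.3 tcp [0.4317 0.0839 0.1281] down [ 0.003 -0.    -1.   ] jaw -90.0 w 0.0929 F [ 0.1  0.5 -0.7] q6 1.51
linear [10.61 -0.86 -0.94] yaw 0.0
```

play_rows(rows=[{"linear": [2, -0.9, -0.9], "yaw": 0, "gripper": 9.3}, {"linear": [6, -0.9, -0.9], "yaw": 0, "gripper": 9.3}, {"linear": [10, -0.9, -0.9], "yaw": 0, "gripper": 9.3}, {"linear": [10.6, -0.9, -0.9], "yaw": 0, "gripper": 9.3}, {"linear": [10.6, -0.9, -0.9], "yaw": 0, "gripper": 6}])

```text
time: 13.8
ee_pos: [0.439, 0.0933, 0.0204]
tcp_rot: [2.218, 0.001, -2.224]
contact_force: [0.0, -0.2, -0.2]
width: 0.0886
```

play_rows(rows=[{"linear": [0, 0, 0], "yaw": 0, "gripper": 4}, {"linear": [0, 0, 0], "yaw": 0, "gripper": 4}, {"linear": [0, 0, 0], "yaw": 0, "gripper": 4}, {"linear": [0, 0, 0], "yaw": 0, "gripper": 4}, {"linear": [0, 0, 0], "yaw": 0, "gripper": 4}])

```text
time: 14.3
ee_pos: [0.4392, 0.0928, 0.0218]
tcp_rot: [2.223, 0.0, -2.22]
contact_force: [-0.6, -2.4, 0.3]
width: 0.0495
```

play_rows(rows=[{"linear": [0, 0, 0], "yaw": 0, "gripper": 4}, {"linear": [0, 0, 0], "yaw": 0, "gripper": 4}])

```text
time: 14.5
ee_pos: [0.4392, 0.0928, 0.0217]
tcp_rot: [2.222, 0.0, -2.22]
contact_force: [-0.5, -0.2, 6.3]
width: 0.0471
```

```bash
python3 g.py .642 .2155 .13 90
```

```text
t 14.5 tcp [0.4392 0.0928 0.0217] down [ 0.001 -0.    -1.   ] jaw -90.0 w 0.0471 F [-0.5 -0.2  6.3] q6 1.53
linear [-10.81 -12.26 -20.29] yaw 0.0
```

play_rows(rows=[{"linear": [-5, 0, 0], "yaw": 0, "gripper": 4}, {"linear": [-10, 0, 0], "yaw": 0, "gripper": 4}, {"linear": [-10.8, -4, -6], "yaw": 0, "gripper": 4}, {"linear": [-10.8, -12.3, -20.1], "yaw": 0, "gripper": 4}, {"linear": [-10.8, -12.3, -20.1], "yaw": 0, "gripper": 4}])

```text
time: 15.0
ee_pos: [0.5674, 0.1727, 0.1292]
tcp_rot: [-2.223, 0.0, 2.219]
contact_force: [1.8, -0.2, -2.1]
width: 0.0473
```

```bash
python3 g.py .640 .2155 .13 90
```

```text
t 15.0 tcp [0.5674 0.1727 0.1292] down [ 0.002  0.    -1.   ] jaw -90.0 w 0.0473 F [ 1.8 -0.2 -2.1] q6 1.68
linear [-0.06 -4.28 -7.26] yaw -0.0
```

play_rows(rows=[{"linear": [0, -4.2, -7], "yaw": 0, "gripper": 4}, {"linear": [0, -4.2, -7], "yaw": 0, "gripper": 4}, {"linear": [0, -4.2, -7], "yaw": 0, "gripper": 4}, {"linear": [0, -4.2, -7], "yaw": 0, "gripper": 4}, {"linear": [0, -4.2, -7], "yaw": 0, "gripper": 4}])

```text
time: 15.5
ee_pos: [0.6345, 0.2132, 0.1273]
tcp_rot: [2.218, -0.001, -2.224]
contact_force: [-0.4, 0.5, -1.3]
width: 0.0475
```

```bash
python3 g.py .640 .2155 .0667 90
```

```text
t 15.5 tcp [0.6345 0.2132 0.1273] down [-0.003 -0.001 -1.   ] jaw -90.0 w 0.0475 F [-0.4  0.5 -1.3] q6 1.73
linear [ 6.05 -0.24 -0.57] yaw 0.0
```

play_rows(rows=[{"linear": [1, -0.2, -0.5], "yaw": 0, "gripper": 4}, {"linear": [2.5, -0.2, -0.5], "yaw": 0, "gripper": 4}, {"linear": [3.5, -0.2, -0.5], "yaw": 0, "gripper": 4}, {"linear": [3.5, -0.2, -0.5], "yaw": 0, "gripper": 4}])

```text
time: 15.9
ee_pos: [0.639, 0.2152, 0.0901]
tcp_rot: [2.215, -0.001, -2.227]
contact_force: [-0.4, -0.5, -2.3]
width: 0.0476
```

```bash
python3 g.py .640 .2155 .0667 90; python3 -c "
from h import *
s=snap('scene','s3.png')
a=cv2.imread('pics/s3.png');cv2.imwrite('pics/s3c.png',cv2.resize(a[150:270,340:540],None,fx=4,fy=4))"
```

```text
t 15.9 tcp [0.639  0.2152 0.0901] down [-0.005 -0.001 -1.   ] jaw -90.0 w 0.0476 F [-0.4 -0.5 -2.3] q6 1.73
linear [ 2.34 -0.03 -0.12] yaw -0.0
```

View pics/s3c.png

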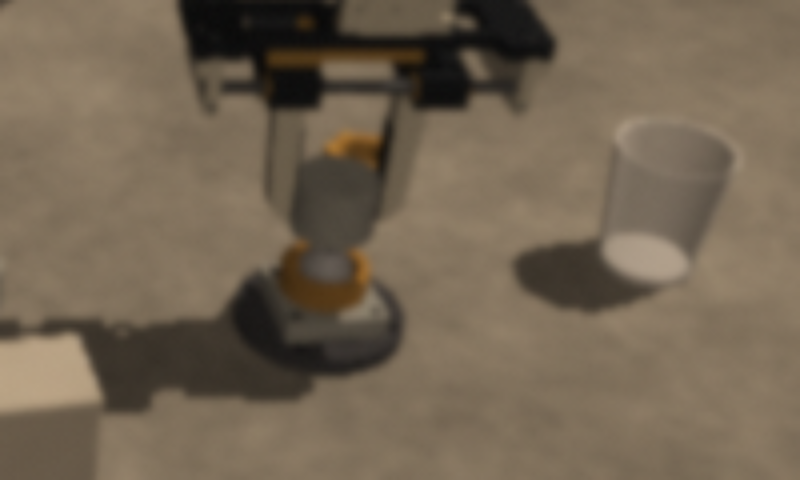

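play_rows(rows=[{"linear": [0.5, 0, -0.1], "yaw": 0, "gripper": 4}, {"linear": [1, 0, -0.1], "yaw": 0, "gripper": 4}, {"linear": [1.5, 0, -0.1], "yaw": 0, "gripper": 4}, {"linear": [1.8, 0, -0.1], "yaw": 0, "gripper": 4}, {"linear": [1.8, 0, -0.1], "yaw": 0, "gripper": 4}])

```text
time: 16.45
ee_pos: [0.6416, 0.2157, 0.0743]
tcp_rot: [2.22, 0.0, -2.223]
contact_force: [0.4, 0.3, -1.2]
width: 0.047
```

```bash
python3 g.py .640 .2155 .0667 90
```

```text
t 16.45 tcp [0.6416 0.2157 0.0743] down [-0.001 -0.    -1.   ] jaw -90.0 w 0.047 F [ 0.4  0.3 -1.2] q6 1.73
linear [0.76 0.02 0.16] yaw 0.0
```

play_rows(rows=[{"linear": [0.4, 0, 0.1], "yaw": 0, "gripper": 4}, {"linear": [0.7, 0, 0.1], "yaw": 0, "gripper": 4}, {"linear": [0.75, 0, 0.1], "yaw": 0, "gripper": 4}, {"linear": [0.75, 0, 0.1], "yaw": 0, "gripper": 4}])

```text
time: 16.85
ee_pos: [0.6409, 0.2158, 0.0674]
tcp_rot: [2.221, 0.0, -2.222]
contact_force: [-0.8, -0.2, -1.5]
width: 0.0476
```

play_rows(rows=[{"linear": [0, 0, 0], "yaw": 0, "gripper": 9.3}, {"linear": [0, 0, 0], "yaw": 0, "gripper": 9.3}, {"linear": [0, 0, 0], "yaw": 0, "gripper": 9.3}, {"linear": [-2, 0, 0], "yaw": 0, "gripper": 9.3}, {"linear": [-6, 0, 0], "yaw": 0, "gripper": 9.3}])

```text
time: 17.35
ee_pos: [0.6386, 0.2153, 0.1245]
tcp_rot: [2.212, -0.001, -2.229]
contact_force: [0.6, 0.0, 0.3]
width: 0.083
```

```bash
python3 g.py .4695 .2825 .12 107; python3 g.py .4695 .2825 .12 47;python3 -c "
from h import *
s=snap('scene','s4.png')
a=cv2.imread('pics/s4.png');cv2.imwrite('pics/s4c.png',cv2.resize(a[150:270,340:540],None,fx=4,fy=4))"
```

```text
t 17.35 tcp [0.6386 0.2153 0.1245] down [-0.007 -0.001 -1.   ] jaw -90.0 w 0.083 F [0.6 0.  0.3] q6 1.73
linear [ 0.57 -6.72 16.91] yaw -17.0
t 17.35 tcp [0.6386 0.2153 0.1245] down [-0.007 -0.001 -1.   ] jaw -90.0 w 0.083 F [0.6 0.  0.3] q6 1.73
linear [ 0.57 -6.72 16.91] yaw 43.0
```

View pics/s4c.png

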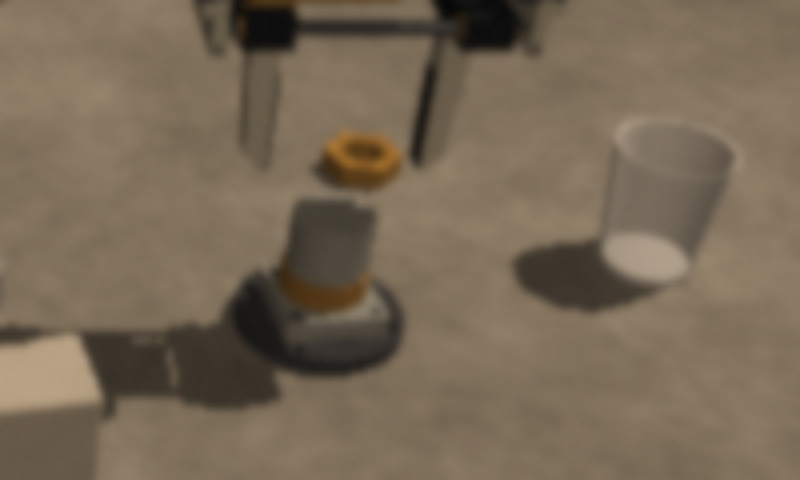

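play_rows(rows=[{"linear": [0, -6.7, 16.9], "yaw": -17, "gripper": 9.3}, {"linear": [0, -6.7, 16.9], "yaw": -17, "gripper": 9.3}, {"linear": [0, -6.7, 16.9], "yaw": -17, "gripper": 9.3}, {"linear": [0, -6.7, 16.9], "yaw": -17, "gripper": 9.3}, {"linear": [0, -6.7, 16.9], "yaw": -17, "gripper": 9.3}])

```text
time: 17.9
ee_pos: [0.4679, 0.2842, 0.128]
tcp_rot: [2.058, 0.312, -2.062]
contact_force: [0.5, 0.2, -0.2]
width: 0.0932
```

```bash
python3 g.py .4695 .2825 .10 107
```

```text
t 17.9 tcp [0.4679 0.2842 0.128 ] down [-0.002  0.    -1.   ] jaw -72.8 w 0.0932 F [ 0.5  0.2 -0.2] q6 1.61
linear [ 2.8   0.21 -0.11] yaw 0.2
```

play_rows(rows=[{"linear": [3, 0.1, -0.1], "yaw": 0.2, "gripper": 9.3}, {"linear": [3, 0.1, -0.1], "yaw": 0.2, "gripper": 9.3}, {"linear": [3, 0.1, -0.1], "yaw": 0.2, "gripper": 9.3}])

```text
time: 18.2
ee_pos: [0.4738, 0.2817, 0.0975]
tcp_rot: [2.063, 0.304, -2.065]
contact_force: [0.1, -0.1, 0.5]
width: 0.0932
```

```bash
python3 g.py .4695 .2825 .018 107
```

```text
t 18.2 tcp [0.4738 0.2817 0.0975] down [-0.001 -0.    -1.   ] jaw -73.2 w 0.0932 F [ 0.1 -0.1  0.5] q6 1.61
linear [ 7.95 -0.2   0.38] yaw -0.2
```

play_rows(rows=[{"linear": [2, -0.2, 0.4], "yaw": 0, "gripper": 9.3}, {"linear": [6, -0.2, 0.4], "yaw": 0, "gripper": 9.3}, {"linear": [7.9, -0.2, 0.4], "yaw": 0, "gripper": 9.3}, {"linear": [7.9, -0.2, 0.4], "yaw": 0, "gripper": 9.3}, {"linear": [7.9, -0.2, 0.4], "yaw": 0, "gripper": 6}])

```text
time: 18.7
ee_pos: [0.4701, 0.2829, 0.0195]
tcp_rot: [2.065, 0.305, -2.063]
contact_force: [0.7, 0.7, 0.7]
width: 0.0888
```

play_rows(rows=[{"linear": [0, 0, 0], "yaw": 0, "gripper": 4}, {"linear": [0, 0, 0], "yaw": 0, "gripper": 4}, {"linear": [0, 0, 0], "yaw": 0, "gripper": 4}, {"linear": [0, 0, 0], "yaw": 0, "gripper": 4}, {"linear": [0, 0, 0], "yaw": 0, "gripper": 4}])

```text
time: 19.2
ee_pos: [0.469, 0.2829, 0.0189]
tcp_rot: [2.064, 0.305, -2.063]
contact_force: [0.2, -0.1, 0.2]
width: 0.0494
```

play_rows(rows=[{"linear": [0, 0, 0], "yaw": 0, "gripper": 4}, {"linear": [0, 0, 0], "yaw": 0, "gripper": 4}, {"linear": [0, 0, 0], "yaw": 0, "gripper": 4}])

```text
time: 19.5
ee_pos: [0.4689, 0.2828, 0.0188]
tcp_rot: [2.064, 0.305, -2.063]
contact_force: [-1.3, -1.3, 3.6]
width: 0.0453
```

```bash
python3 g.py .6305 -.1605 .13 107
```

```text
t 19.5 tcp [0.4689 0.2828 0.0188] down [ 0. -0. -1.] jaw -73.2 w 0.0453 F [-1.3 -1.3  3.6] q6 1.62
linear [-11.12  47.11  -2.64] yaw -0.2
```

play_rows(rows=[{"linear": [-5, 0, 0], "yaw": 0, "gripper": 4}, {"linear": [-10, 0, 0], "yaw": 0, "gripper": 4}, {"linear": [-11, 47.1, -2.6], "yaw": 0, "gripper": 4}, {"linear": [-11, 47.1, -2.6], "yaw": 0, "gripper": 4}, {"linear": [-11, 47.1, -2.6], "yaw": 0, "gripper": 4}])

```text
time: 20.0
ee_pos: [0.5202, 0.141, 0.1219]
tcp_rot: [2.063, 0.307, -2.062]
contact_force: [0.5, 0.8, -1.9]
width: 0.046
```

```bash
python3 g.py .6305 -.1605 .13 107
```

```text
t 20.0 tcp [0.5202 0.141  0.1219] down [ 0.001  0.    -1.   ] jaw -73.1 w 0.046 F [ 0.5  0.8 -1.9] q6 1.33
linear [-0.81 32.05 -1.78] yaw -0.1
```

play_rows(rows=[{"linear": [-0.5, 32, -1.8], "yaw": 0, "gripper": 4}, {"linear": [-0.5, 32, -1.8], "yaw": 0, "gripper": 4}, {"linear": [-0.5, 32, -1.8], "yaw": 0, "gripper": 4}, {"linear": [-0.5, 32, -1.8], "yaw": 0, "gripper": 4}, {"linear": [-0.5, 32, -1.8], "yaw": 0, "gripper": 4}])

```text
time: 20.5
ee_pos: [0.6057, -0.0948, 0.1249]
tcp_rot: [2.063, 0.306, -2.065]
contact_force: [0.8, 0.5, -0.5]
width: 0.0454
```

```bash
python3 g.py .6305 -.1605 .12 107
```

```text
t 20.5 tcp [ 0.6057 -0.0948  0.1249] down [-0.001  0.001 -1.   ] jaw -73.2 w 0.0454 F [ 0.8  0.5 -0.5] q6 0.94
linear [ 0.49  7.01 -0.47] yaw -0.2
```

play_rows(rows=[{"linear": [0.5, 6.5, -0.5], "yaw": 0, "gripper": 4}, {"linear": [0.5, 6.5, -0.5], "yaw": 0, "gripper": 4}, {"linear": [0.5, 6.5, -0.5], "yaw": 0, "gripper": 4}, {"linear": [4, 6.5, -0.5], "yaw": 0, "gripper": 4}, {"linear": [4, 6.5, -0.5], "yaw": 0, "gripper": 4}])

```text
time: 21.0
ee_pos: [0.6255, -0.1508, 0.081]
tcp_rot: [2.057, 0.312, -2.074]
contact_force: [-0.6, 0.7, -2.1]
width: 0.0462
```

```bash
python3 g.py .6305 -.1605 .0315 107
```

```text
t 21.0 tcp [ 0.6255 -0.1508  0.081 ] down [-0.009  0.005 -1.   ] jaw -73.1 w 0.0462 F [-0.6  0.7 -2.1] q6 0.87
linear [ 4.94  1.11 -0.23] yaw -0.1
```

play_rows(rows=[{"linear": [0, 1.1, -0.2], "yaw": 0, "gripper": 4}, {"linear": [0.5, 1.1, -0.2], "yaw": 0, "gripper": 4}, {"linear": [1, 1.1, -0.2], "yaw": 0, "gripper": 4}, {"linear": [1, 1.1, -0.2], "yaw": 0, "gripper": 4}])

```text
time: 21.4
ee_pos: [0.6342, -0.1633, 0.0755]
tcp_rot: [2.063, 0.306, -2.064]
contact_force: [-0.4, -0.4, -1.7]
width: 0.046
```

```bash
python3 g.py .6305 -.1605 .0315 107
```

```text
t 21.4 tcp [ 0.6342 -0.1633  0.0755] down [-0.  0. -1.] jaw -73.2 w 0.046 F [-0.4 -0.4 -1.7] q6 0.86
linear [ 4.4  -0.37  0.27] yaw -0.2
```

play_rows(rows=[{"linear": [0.5, -0.3, 0.2], "yaw": 0, "gripper": 4}, {"linear": [1.2, -0.3, 0.2], "yaw": 0, "gripper": 4}, {"linear": [2, -0.3, 0.2], "yaw": 0, "gripper": 4}, {"linear": [2.7, -0.3, 0.2], "yaw": 0, "gripper": 4}, {"linear": [2.7, -0.3, 0.2], "yaw": 0, "gripper": 4}])

```text
time: 21.9
ee_pos: [0.6306, -0.161, 0.0469]
tcp_rot: [2.062, 0.307, -2.067]
contact_force: [-0.4, -0.6, -1.6]
width: 0.0457
```

```bash
python3 g.py .6305 -.1605 .0315 107
```

```text
t 21.9 tcp [ 0.6306 -0.161   0.0469] down [-0.003  0.001 -1.   ] jaw -73.2 w 0.0457 F [-0.4 -0.6 -1.6] q6 0.86
linear [ 1.54 -0.05 -0.01] yaw -0.2
```

play_rows(rows=[{"linear": [0.7, 0, 0], "yaw": 0, "gripper": 4}, {"linear": [1.4, 0, 0], "yaw": 0, "gripper": 4}, {"linear": [1.5, 0, 0], "yaw": 0, "gripper": 4}, {"linear": [1.5, 0, 0], "yaw": 0, "gripper": 4}])

```text
time: 22.3
ee_pos: [0.6313, -0.1613, 0.0331]
tcp_rot: [2.063, 0.306, -2.065]
contact_force: [-0.1, -0.3, -1.8]
width: 0.0458
```

play_rows(rows=[{"linear": [0, 0, 0], "yaw": 0, "gripper": 9.3}, {"linear": [0, 0, 0], "yaw": 0, "gripper": 9.3}, {"linear": [0, 0, 0], "yaw": 0, "gripper": 9.3}, {"linear": [-3, 0, 0], "yaw": 0, "gripper": 9.3}, {"linear": [-7, 0, 0], "yaw": 0, "gripper": 9.3}])

```text
time: 22.8
ee_pos: [0.63, -0.1607, 0.1022]
tcp_rot: [2.06, 0.308, -2.07]
contact_force: [-0.2, -0.3, 0.1]
width: 0.081
```

```bash
python3 g.py .6205 .0115 .10 90;python3 -c "
from h import *
s=snap('scene','s5.png')
a=cv2.imread('pics/s5.png');cv2.imwrite('pics/s5c.png',cv2.resize(a[150:270,200:400],None,fx=4,fy=4))"
```

```text
t 22.8 tcp [ 0.63   -0.1607  0.1022] down [-0.005  0.002 -1.   ] jaw -73.2 w 0.081 F [-0.2 -0.3  0.1] q6 0.86
linear [  0.26 -16.76  -4.07] yaw 16.8
```

View pics/s5c.png

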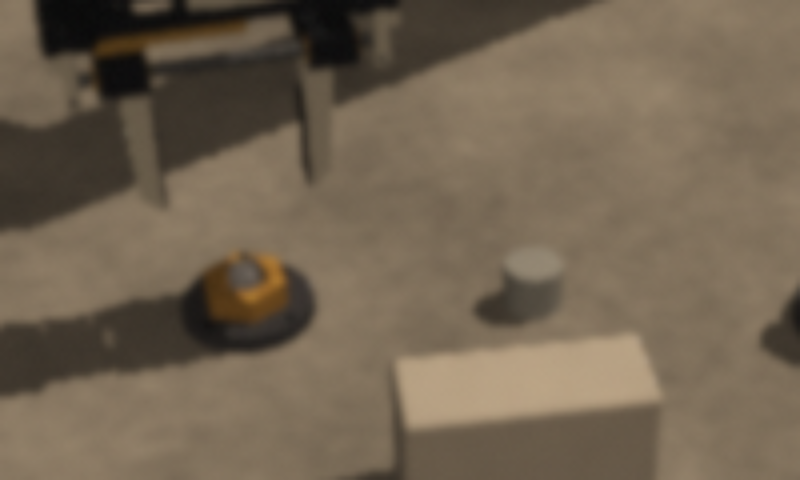

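play_rows(rows=[{"linear": [-1, -16.8, -4], "yaw": 16.8, "gripper": 9.3}, {"linear": [-1, -16.8, -4], "yaw": 16.8, "gripper": 9.3}, {"linear": [-1, -16.8, -4], "yaw": 16.8, "gripper": 9.3}, {"linear": [-1, -16.8, -4], "yaw": 16.8, "gripper": 9.3}, {"linear": [-1, -16.8, -4], "yaw": 16.8, "gripper": 9.3}])

```text
time: 23.35
ee_pos: [0.6211, 0.0147, 0.1144]
tcp_rot: [2.221, 0.006, -2.218]
contact_force: [0.5, 0.2, 0.5]
width: 0.0931
```

play_rows(rows=[{"linear": [0, 0, 0], "yaw": 0, "gripper": 9.3}, {"linear": [0, 0, 0], "yaw": 0, "gripper": 9.3}])

```text
time: 23.55
ee_pos: [0.6216, 0.0097, 0.1137]
tcp_rot: [-2.222, 0.002, 2.221]
contact_force: [0.2, 0.7, 0.3]
width: 0.093
```

```bash
python3 g.py .6207 .0115 .022 90
```

```text
t 23.55 tcp [0.6216 0.0097 0.1137] down [ 0.001 -0.001 -1.   ] jaw -90.0 w 0.093 F [0.2 0.7 0.3] q6 1.41
linear [ 9.17 -0.19  0.1 ] yaw -0.0
```

play_rows(rows=[{"linear": [3, -0.2, 0.1], "yaw": 0, "gripper": 9.3}, {"linear": [7, -0.2, 0.1], "yaw": 0, "gripper": 9.3}, {"linear": [9.2, -0.2, 0.1], "yaw": 0, "gripper": 9.3}, {"linear": [9.2, -0.2, 0.1], "yaw": 0, "gripper": 9.3}, {"linear": [9.2, -0.2, 0.1], "yaw": 0, "gripper": 5}])

```text
time: 24.05
ee_pos: [0.6206, 0.0116, 0.0217]
tcp_rot: [-2.22, 0.002, 2.221]
contact_force: [0.2, 0.4, 1.0]
width: 0.0887
```

play_rows(rows=[{"linear": [0, 0, 0], "yaw": 0, "gripper": 3}, {"linear": [0, 0, 0], "yaw": 0, "gripper": 3}, {"linear": [0, 0, 0], "yaw": 0, "gripper": 3}, {"linear": [0, 0, 0], "yaw": 0, "gripper": 3}, {"linear": [0, 0, 0], "yaw": 0, "gripper": 3}])

```text
time: 24.55
ee_pos: [0.6205, 0.0131, 0.0221]
tcp_rot: [2.222, 0.0, -2.22]
contact_force: [-0.1, 0.8, 0.1]
width: 0.0496
```

play_rows(rows=[{"linear": [0, 0, 0], "yaw": 0, "gripper": 3}, {"linear": [0, 0, 0], "yaw": 0, "gripper": 3}, {"linear": [0, 0, 0], "yaw": 0, "gripper": 3}, {"linear": [0, 0, 0], "yaw": 0, "gripper": 3}])

```text
time: 24.95
ee_pos: [0.6204, 0.0129, 0.0217]
tcp_rot: [2.221, 0.0, -2.221]
contact_force: [-0.8, -0.9, 1.8]
width: 0.0357
```

```bash
python3 g.py .6305 -.161 .11 90
```

```text
t 24.95 tcp [0.6204 0.0129 0.0217] down [ 0. -0. -1.] jaw -90.0 w 0.0357 F [-0.8 -0.9  1.8] q6 1.41
linear [-8.82 17.4  -1.01] yaw 0.0
```

play_rows(rows=[{"linear": [-5, 0, 0], "yaw": 0, "gripper": 3}, {"linear": [-8.5, 0, 0], "yaw": 0, "gripper": 3}, {"linear": [-8.5, 17.4, -1], "yaw": 0, "gripper": 3}, {"linear": [-8.5, 17.4, -1], "yaw": 0, "gripper": 3}, {"linear": [-8.5, 17.4, -1], "yaw": 0, "gripper": 3}])

```text
time: 25.45
ee_pos: [0.629, -0.1376, 0.1069]
tcp_rot: [2.221, 0.002, -2.22]
contact_force: [0.2, 0.8, -1.5]
width: 0.0357
```

```bash
python3 g.py .6305 -.161 .11 90
```

```text
t 25.45 tcp [ 0.629  -0.1376  0.1069] down [ 0.001 -0.    -1.   ] jaw -89.9 w 0.0357 F [ 0.2  0.8 -1.5] q6 1.18
linear [-0.31  2.34 -0.15] yaw 0.1
```

play_rows(rows=[{"linear": [0, 1.9, -0.1], "yaw": 0, "gripper": 3}, {"linear": [0, 1.9, -0.1], "yaw": 0, "gripper": 3}, {"linear": [1, 1.9, -0.1], "yaw": 0, "gripper": 3}, {"linear": [2, 1.9, -0.1], "yaw": 0, "gripper": 3}, {"linear": [2, 1.9, -0.1], "yaw": 0, "gripper": 3}])

```text
time: 25.95
ee_pos: [0.6284, -0.1532, 0.084]
tcp_rot: [-2.217, -0.005, 2.226]
contact_force: [-0.3, 0.2, -1.0]
width: 0.0357
```

```bash
python3 g.py .6307 -.161 .0505 90
```

```text
t 25.95 tcp [ 0.6284 -0.1532  0.084 ] down [-0.004  0.002 -1.   ] jaw -89.9 w 0.0357 F [-0.3  0.2 -1. ] q6 1.16
linear [ 3.34  0.78 -0.24] yaw 0.1
```

play_rows(rows=[{"linear": [0, 0.8, -0.2], "yaw": 0, "gripper": 3}, {"linear": [0.5, 0.8, -0.2], "yaw": 0, "gripper": 3}, {"linear": [0.8, 0.8, -0.2], "yaw": 0, "gripper": 3}, {"linear": [0.8, 0.8, -0.2], "yaw": 0, "gripper": 3}])

```text
time: 26.35
ee_pos: [0.6316, -0.1635, 0.078]
tcp_rot: [-2.22, -0.001, 2.222]
contact_force: [-1.1, 0.1, -1.3]
width: 0.0357
```

```bash
python3 g.py .6307 -.161 .0505 90
```

```text
t 26.35 tcp [ 0.6316 -0.1635  0.078 ] down [-0.001  0.    -1.   ] jaw -90.0 w 0.0357 F [-1.1  0.1 -1.3] q6 1.15
linear [ 2.75 -0.25  0.09] yaw 0.0
```

play_rows(rows=[{"linear": [0.2, -0.2, 0.1], "yaw": 0, "gripper": 3}, {"linear": [0.8, -0.2, 0.1], "yaw": 0, "gripper": 3}, {"linear": [1.4, -0.2, 0.1], "yaw": 0, "gripper": 3}, {"linear": [2, -0.2, 0.1], "yaw": 0, "gripper": 3}, {"linear": [2, -0.2, 0.1], "yaw": 0, "gripper": 3}])

```text
time: 26.85
ee_pos: [0.6301, -0.1614, 0.0572]
tcp_rot: [-2.219, -0.001, 2.223]
contact_force: [-0.0, 0.5, -1.5]
width: 0.0355
```

```bash
python3 g.py .6307 -.161 .0505 90
```

```text
t 26.85 tcp [ 0.6301 -0.1614  0.0572] down [-0.002  0.001 -1.   ] jaw -90.0 w 0.0355 F [-0.   0.5 -1.5] q6 1.15
linear [ 0.67 -0.04 -0.06] yaw 0.0
```

play_rows(rows=[{"linear": [0.3, 0, 0], "yaw": 0, "gripper": 3}, {"linear": [0.6, 0, 0], "yaw": 0, "gripper": 3}, {"linear": [0.65, 0, 0], "yaw": 0, "gripper": 3}, {"linear": [0.65, 0, 0], "yaw": 0, "gripper": 3}])

```text
time: 27.25
ee_pos: [0.6309, -0.1617, 0.052]
tcp_rot: [2.221, 0.0, -2.221]
contact_force: [-0.1, 0.9, -0.4]
width: 0.0357
```

play_rows(rows=[{"linear": [0, 0, 0], "yaw": 0, "gripper": 9.3}, {"linear": [0, 0, 0], "yaw": 0, "gripper": 9.3}, {"linear": [0, 0, 0], "yaw": 0, "gripper": 9.3}, {"linear": [-3, 0, 0], "yaw": 0, "gripper": 9.3}, {"linear": [-7, 0, 0], "yaw": 0, "gripper": 9.3}])

```text
time: 27.75
ee_pos: [0.6292, -0.161, 0.1204]
tcp_rot: [-2.215, -0.003, 2.226]
contact_force: [0.9, 0.5, -0.0]
width: 0.0706
```

```bash
python3 g.py .35 -.161 .2 90
```

```text
t 27.75 tcp [ 0.6292 -0.161   0.1204] down [-0.005  0.002 -1.   ] jaw -90.0 w 0.0706 F [ 0.9  0.5 -0. ] q6 1.15
linear [-7.82 -0.03 27.96] yaw 0.0
```

Move clear of the cameras for a check.

play_rows(rows=[{"linear": [-8, 0, 0], "yaw": 0, "gripper": 9.3}, {"linear": [-8, 10, 28], "yaw": 0, "gripper": 9.3}, {"linear": [-8, 10, 28], "yaw": 0, "gripper": 9.3}, {"linear": [-8, 10, 28], "yaw": 0, "gripper": 9.3}, {"linear": [-8, 10, 28], "yaw": 0, "gripper": 9.3}])

```text
time: 28.25
ee_pos: [0.4419, -0.2289, 0.1927]
tcp_rot: [2.221, 0.0, -2.22]
contact_force: [-0.3, -0.4, -0.4]
width: 0.0926
```

play_rows(rows=[{"linear": [0, 10, 15], "yaw": 0, "gripper": 9.3}, {"linear": [0, 10, 15], "yaw": 0, "gripper": 9.3}, {"linear": [0, 10, 15], "yaw": 0, "gripper": 9.3}, {"linear": [0, 10, 15], "yaw": 0, "gripper": 9.3}])

```text
time: 28.65
ee_pos: [0.2911, -0.3301, 0.1927]
tcp_rot: [2.221, -0.003, -2.221]
contact_force: [0.7, -0.8, -0.1]
width: 0.0929
```

Run:
```python
from h import *
T=snap('top','t6.png'); S=snap('scene','s6.png')
def crop(f,x,y): return cv2.resize(cv2.imread(f)[y-25:y+25,x-25:x+25],None,fx=8,fy=8,interpolation=cv2.INTER_CUBIC)
def ring(s,cx,cy,z,r): 
    t=np.linspace(0,6.28,60); return proj(s,np.c_[cx+r*np.cos(t),cy+r*np.sin(t),0*t+z])
out=[]
for s,f in[(T,'pics/t6.png'),(S,'pics/s6.png')]:
    for (cx,cy),zt,r in[((.6422,.2155),.080,.024),((.6305,-.1607),.058,.018)]:
        x,y=proj(s,[[cx,cy,zt]])[0].astype(int); im=crop(f,x,y)
        for z,rr in([(zt,r),(.062-.018,r)] if r>.02 else [(zt,r),(.028,r)]):
            p=((ring(s,cx,cy,z,rr)-[x-25,y-25]+.5)*8).astype(np.int32); cv2.polylines(im,[p],True,(0,255,0),1)
        out.append(im[50:350])
cv2.imwrite('pics/c6.png',np.vstack([np.hstack(out[:2]),np.hstack(out[2:])]))
```

```text
(no output)
```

View pics/c6.png

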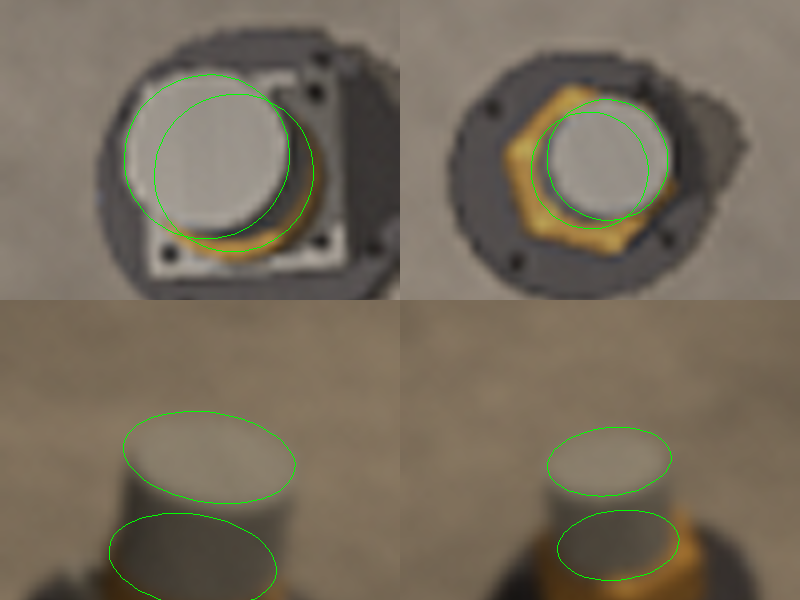

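View pics/s6.png

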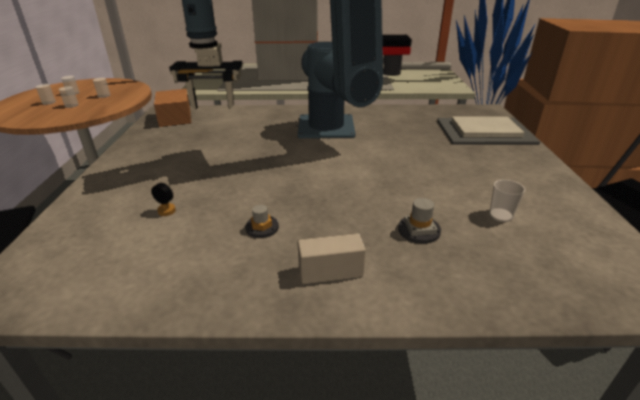

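Both cap tops match the outlines predicted for seated height and centre, to about 1–2 mm in both views: top-crop pixels ≈ (207,157) and (607,160). The pieces underneath look flat, and the cup, block and gauge appear in place. I'm handing in.

```bash
python3 -c "
from rig import ctrl
print(ctrl.finish_job()); print(ctrl.sense()['time'])"
```

```text
the job is handed in; nothing more can be done
None
the job is handed in; nothing more can be done
```

Both pipe-joint samples are back together, and I handed the job in at about 29 s of the 131 s allowed. The flange, collar and larger cap are on the thick stub. The nut and smaller cap are on the thin one.

In the last pictures from both cameras, the two cap tops matched the outlines for their seated height and position to about 1–2 mm. The flange, collar and nut looked flat, but I judged them only by eye and from the cap heights; I did not measure each one.

The wrist force readings stayed under about 8 N throughout. The cup, block and gauge looked unmoved in the pictures. No check failed or disagreed, and the hand-in reported no verdict.

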